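# Draw the ware tray out with the hook and fill its empty pocket

### The arm

A 7-joint arm with a two-finger parallel gripper is mounted at the origin on a cart in front of the work surface, level with it; the furniture and walls round the work are solid. World frame = base frame: x ahead of the robot, y to its left, z up, the work surface at z = 0. Lengths are in m, angles in rad, forces in N, time in s.
With the tool pointing down it reaches from about 0.425 to 0.975 m from the base axis. Payload 16.7 kg.
Tool frame: the origin (TCP) lies midway between the tips of the shut fingers; the grasp point (between the pads) lies 19 mm behind it; z points along the fingers, y is the line along which they close (so a half turn about z gives the same grasp; the last joint's range is limited). The gripper opens to 85 mm and grips with 20 to 120 N. Pads are 22 mm wide; open, the fingers measure 114 mm over their backs; the gripper's body (76 mm by 85 mm) begins 54 mm behind the grasp point. The pads swing forward as they close: fully open they stand 13 mm farther back than shut.
Start: joints at [-1.419, 0.426, 0.074, 1.606, -0.034, 1.111, -0.067], TCP at [0.2, 0.645, 0.231] pointing down, gripper open.
Joint ranges: [-2.85, 2.85], [-0.5, 2.14], [-1.23, 1.37], [0.21, 2.46], [-1.02, 4.16], [0.16, 2.05], [-2.73, 2.73]. Speed limits (rad/s): [1.89, 1.89, 2.39, 2.39, 3.01, 3.01, 3.01].

### API

Orientations are given as a unit quaternion [x, y, z, w].
In Python, from cell import * gives the robot as it stands.
- The arm moves only by the shell command python3 -m pendant 'ROWS' [FORCE]. ROWS is JSON, a list of rows, each an object with "slide": the shift along the world's x, y, z as a fraction of full scale, a list of three; "turn": the turn, a rotation vector about the world's x, y, z as a fraction of full scale, a list of three; "grip": the closure, from 0 (fully open) to 1 (shut). A call has 1 to 12 rows; each row shifts and turns the commanded pose from where the row before left it; what a row does not reach is not made up. Full scale, the value 1, is 0.04 m for a shift and 0.15 rad for a turn. A row lasts 1/8 s, in which the tool goes at most 62.5 mm and 10.7 degrees, less where a joint would pass 70% of its speed; a pose out of reach is approached as far as the arm can. A call with a number of a shift or a turn outside -1 to 1 is refused whole. A call with a gripper value outside its range is refused whole. The fingers move at their own pace and stop on an object; FORCE is the grip in N (left out, the last holds). Time passes only in rows, so rows that do not move let the fingers close. It gives the time, the measured TCP pose, the force, the opening and the grip force at its end, in the units of the state.
- sense(): the state, without advancing time (a new reading comes with each control period).
- capture(name): name is "side" or "top" or "wrist"; returns a dict with "img" (420x560x3 uint8, blue, green, red), "mtx" (3x3 intrinsics, pixels), "D" ([k1, k2, p1, p2, k3] as OpenCV has them; the pictures are not rectified), "R" (3x3) and "t" (3): a world point X has camera coordinates R X + t. Camera axes: x right, y down, z forward; pixel columns grow to the right and rows downward; lengths in m; the calibration is good to about 2 mm. A picture is of the moment at which its call begins. There is no depth.
- close_job(): hands the job in; it is judged then, once.
The state is a dict: "time_s": time; "joint_pos": joint angles; "qd": joint speeds; "joint_efforts": joint torques, N m; "ee_pos": TCP position; "orientation": TCP orientation; "wrist_force": force on the tool from outside, world axes, zero at the start; "wrist_torque": the same for the moment, N m; "grip_width": finger opening in m; "finger_force": force on a finger pad.
Only numpy, scipy, OpenCV 4.12 (cv2) and the standard library are available. Lean on these libraries where they do the work, as an engineer would, in place of code of your own. Each camera call takes 0.05 s, during which the arm holds its last target. There are 200 camera calls.

### The job

The tray of sample pots has been pushed too far back beneath the low rack for a hand to get at. Pick up the draw hook, drop its blade behind the tray's wire handle and pull the whole tray out into the open in front of the rack, using the hook alone for this and keeping the pot in the tray upright; then lay the hook down on the board clear of the tray and stand the tall collared pot, which waits beside a bowl on the open right-hand side of the board, upright in the tray's empty pocket. Leave that bowl and the things on top of the rack where they are.

Things in the scene. Friction and masses are not known exactly. Their poses are not given: they have to be found in the camera images.
- rack_edge (a point): Low fixed plywood rack, open below: deck 260 deep x 260 wide x 15 thick, underside 140 above the board, on four corner legs (22 x 18) with low side rails. This point: middle of the deck's lower front edge, 140 above the board. x points level inwards from the open front (which roughly faces world -y, the robot's right) to the back, y along the edge, z up.
- tray_handle (a point): Middle of the cross bar of the tray's wire handle, at the tray's front: 22 above the board, 35 in front of the tray's front wall. x points level to the tray's back, y along the bar, z up. The bar is round, 7 thick, straight for 76. The gap between bar and wall is 31 x about 80, open above and below. It starts 118 to 135 behind the deck's front edge.
- hook_handle (a point): Centre of the draw hook's wooden handle. x runs along the shank to the blade, z up. Handle: flat sides, 20 wide (y) x 26 high, x = -46 to 38; ball of 36 diameter at its rear end (centre x = -58). Blade at x = 126: flat, square to the shank, 4 thick, 44 wide, from z = 8 down to z = -50. Handle centre starts 28 above the board.
- hook_blade (a point): Middle of the lower edge of the hook's blade, at x = 126, z = -50 of the hook's frame; axes as hook_handle.
- tray_pot: Round-bellied small pot, 58 diameter x 46 high, standing in the tray's other pocket. Origin: centre of its underside.
- last_pot_centre (a point): Collared flowerpot-shaped sample pot, the taller of the two loose vessels on the board near its right edge: hollow, 56 diameter at the collar, 60 high, about 50 at the foot. This point: on its axis, half-way up (30 above its foot); z up.
- bowl: Bystander: small open bowl, 64 diameter x 30 high, near the collared pot (the two change places). Origin: centre of its underside.
- tally_counter: Bystander: tally counter, a flat round metal case with a ring, 52 x 68 x 25 high, on top of the rack. Origin: centre of its underside.
- label_roll: Bystander: roll of labels, 64 diameter x 40 high, on top of the rack. Origin: centre of its underside.
- hook_tool: Draw hook, loose, 0.16 kg, 204 long: wooden handle, thin round steel shank, down-turned blade; origin and axes as hook_handle. Near the tray a hand held upright on it would strike the deck before the blade reaches the tray's handle: the hand must lean back from the rack, about 40 degrees, the shank staying about level. It rests on the board on its ball and the blade's lower edge, shank rising 10 degrees to the blade, and can be laid down so again.
- last_pot: The collared pot as a whole; origin: centre of its underside.
- tray: Loose shallow wooden tray, 85 deep (x) x 180 wide (y) x 22 high, 0.28 to 0.52 kg, walls, floor and divider 5 thick; two pockets side by side, each 75 x 82 inside, centres at y = 44 (the empty one) and y = -44 (holds the round pot), floor 5 above the board. Origin: centre of the underside; axes as tray_handle, which lies at x = -78, z = 22.

How it is judged:
On the way, in this order (a step that is already met when the one before it is completed fails the run):
1. the hook's blade is down behind the tray's handle (x of hook_blade in the frame of tray_handle between 0 and 0.035 m and y of hook_blade in the frame of tray_handle between -0.045 and 0.045 m and height (world z) of hook_blade below 0.025 m), for 0.1 s.
2. the whole tray is out in front of the rack (x of tray in the frame of rack_edge below -0.052 m), for 0.2 s.
At the end, for the whole second after the job is handed in: Tray flat on the board, its back 10 mm or more in front of the deck edge; collared pot upright (7 degrees) on the empty pocket's floor, within 22 mm of its centre each way; round pot upright in its own pocket; hook lying on the board, not touching the tray; all at rest (x of tray in the frame of rack_edge below -0.052 m and height (world z) of tray between -0.004 and 0.006 m and x of last_pot_centre in the frame of tray between -0.022 and 0.022 m and y of last_pot_centre in the frame of tray between 0.022 and 0.066 m and angle between each of last_pot_centre, tray_pot's own z axis and vertical below 0.12 rad and height (world z) of last_pot_centre below 0.042 m and z of tray_pot in the frame of tray below 0.012 m and horizontal distance between tray_pot and tray below 0.07 m and height (world z) of hook_handle between 0.005 and 0.05 m and height (world z) of hook_blade between -0.005 and 0.05 m and contact force between hook_tool and tray below 0.2 N and linear speed of each of last_pot, hook_tool, tray below 0.03 m/s).
It fails at once if the tray is moved by hand before it is out from under the rack (not (x of tray in the frame of rack_edge below -0.052 m) and contact force between any of the fingers, the arm and tray above 1 N).
It fails at once if the pot in the tray is tipped over (angle between tray_pot's own z axis and vertical above 0.5 rad).
It fails at once if the bowl is disturbed (distance of bowl from where it was at the start of the episode above 0.025 m).
It fails at once if the tally counter on the rack is disturbed (distance of tally_counter from where it was at the start of the episode above 0.025 m).
It fails at once if the label roll on the rack is disturbed (distance of label_roll from where it was at the start of the episode above 0.025 m).
It also fails if it takes over 59 s, if anything falls off the work surface, if the arm or the gripper's body presses on something with over 40 N, if the wrist force passes 120 N, or if a joint passes its speed limit or range.

## Working session

There is one attempt and no reset: what is moved stays moved. The work goes in short steps, Python scripts to look and compute and a shell command to move; the robot and the scene stay as the last step left them, time stands still between calls to the robot, and variables do not carry over. Pictures are saved under pics/ and viewed, at most 10 in all, crops included, and the job is handed in when it is done.

```bash
ls; mkdir -p pics; cat > h.py <<'E'
from cell import *
import numpy as np, cv2
def ray(c,uv):
    p=cv2.undistortPoints(np.array([[uv]],float),c["mtx"],np.array(c["D"],float))[0,0]
    R=np.array(c["R"]);t=np.array(c["t"])
    return -R.T@t, R.T@np.array([p[0],p[1],1.])
def plane(c,uv,z):
    o,d=ray(c,uv); return o+d*(z-o[2])/d[2]
def tri(c1,u1,c2,u2):
    o1,d1=ray(c1,u1);o2,d2=ray(c2,u2)
    s=np.linalg.lstsq(np.c_[d1,-d2],o2-o1,rcond=None)[0]
    a=o1+s[0]*d1;b=o2+s[1]*d2
    return (a+b)/2,np.linalg.norm(a-b)
def proj(c,X):
    R=np.array(c["R"],float)
    return cv2.projectPoints(np.array(X,float).reshape(-1,3),cv2.Rodrigues(R)[0],np.array(c["t"],float),np.array(c["mtx"],float),np.array(c["D"],float))[0].reshape(-1,2)
E
python3 - <<'E'
from h import *
import pickle
np.set_printoptions(precision=3,suppress=True)
for n in("side","top"):
    c=capture(n);pickle.dump(c,open(n+".pkl","wb"))
    cv2.imwrite(f"pics/{n}0.png",c["img"])
    R=np.array(c["R"]);print(n,-R.T@np.array(c["t"]),R[2])
print(sense())
E
```

```text
pics
side [ 1.245 -0.045  0.548] [-0.766  0.411 -0.494]
top [0.519 0.284 1.024] [ 0.08  -0.    -0.997]
{'time_s': 0.1, 'joint_pos': array([-1.419,  0.427,  0.074,  1.607, -0.034,  1.111, -0.067]), 'qd': array([ 0.   , -0.002,  0.001,  0.   ,  0.   ,  0.   , -0.001]), 'joint_efforts': array([  0.01 , -95.152,   3.772, -46.441,   0.02 ,   0.006,   0.   ]), 'ee_pos': array([0.2  , 0.644, 0.231]), 'orientation': array([ 0.15 ,  0.989, -0.001, -0.   ]), 'wrist_force': array([-0.228, -0.259,  0.232]), 'wrist_torque': array([ 0.086,  0.012, -0.021]), 'finger_force': 0.0, 'grip_width': 0.08542432117954965}
```

View pics/side0.png

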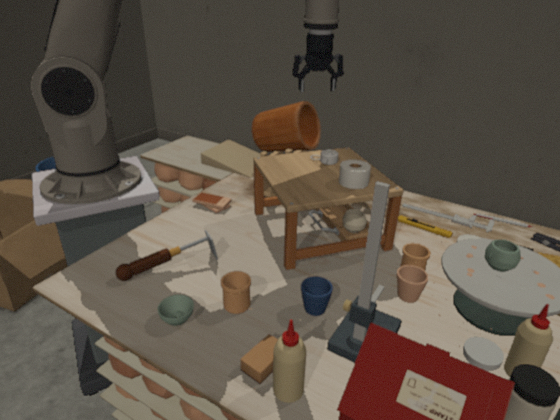

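View pics/top0.png

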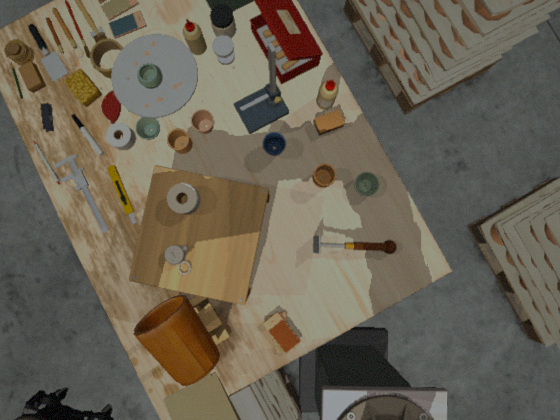

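The side view shows the hook (ball 123,271; blade 212,246), bowl (176,311), collared pot (236,292) and the rack, with the round pot under it (355,218). In the top view: hook ball (392,246), blade (316,243), pot (323,176), bowl (367,184), deck front edge (268,193)–(246,302).

```bash
python3 - <<'E'
from h import *
import pickle
np.set_printoptions(precision=3,suppress=True)
s=pickle.load(open("side.pkl","rb"));t=pickle.load(open("top.pkl","rb"))
cv2.imwrite("pics/s_rack.png",cv2.resize(s["img"][140:280,240:420],None,fx=4.2,fy=4.2,interpolation=cv2.INTER_CUBIC))
# top hsv masks
for n,c,roi in(("top",t,(300,150,410,260)),("side",s,(105,225,260,330))):
    x0,y0,x1,y1=roi;h=cv2.cvtColor(c["img"][y0:y1,x0:x1],cv2.COLOR_BGR2HSV)
    for nm,lo,hi in(("red/orange",(0,110,30),(14,255,255)),("green",(45,25,40),(95,255,255)),("yel",(15,140,90),(30,255,255))):
        m=cv2.inRange(h,lo,hi)
        N,_,st,ce=cv2.connectedComponentsWithStats(m)
        for i in range(1,N):
            if st[i,4]>25:print(n,nm,st[i]+np.array([x0,y0,0,0,0]),ce[i]+[x0,y0])
print("ball",tri(t,(391,246.5),s,(124,271)))
print("blade top",plane(t,(316,243),.05))
print("blade tip s",plane(s,(215,265),0))
print("pot rim",tri(t,(323,175),s,(236,281)))
print("bowl rim",tri(t,(367,183.5),s,(176,304)))
for a in((268,193),(246,302)):print("deck",plane(t,a,.155))
print(tri(t,(268,193),s,(291,208)),tri(t,(246,302),s,(254,159)))
E
```

```text
top red/orange [314 165  20  15  66] [324.515 171.97 ]
top red/orange [354 241  42  12 284] [376.581 246.137]
top green [355 172  24  24 390] [366.467 183.521]
top yel [314 164  22  22 189] [323.566 175.804]
top yel [345 243  10   6  51] [349.412 245.49 ]
side red/orange [116 249  55  32 655] [141.924 264.437]
side red/orange [222 272  28  42 592] [236.11  291.988]
side green [158 295  35  30 792] [175.499 308.957]
side yel [169 247  11   9  56] [174.321 251.036]
ball (array([0.512, 0.   , 0.022]), np.float64(0.0023601130709542005))
blade top [0.515 0.191 0.05 ]
blade tip s [0.548 0.18  0.   ]
pot rim (array([0.682, 0.176, 0.055]), np.float64(0.0025485364775232073))
bowl rim (array([0.668, 0.064, 0.034]), np.float64(0.0006245397209226127))
deck [0.622 0.308 0.155]
deck [0.385 0.348 0.155]
(array([0.626, 0.313, 0.146]), np.float64(0.010571262186812019)) (array([0.385, 0.35 , 0.153]), np.float64(0.0026957907741363306))
```

View pics/s_rack.png

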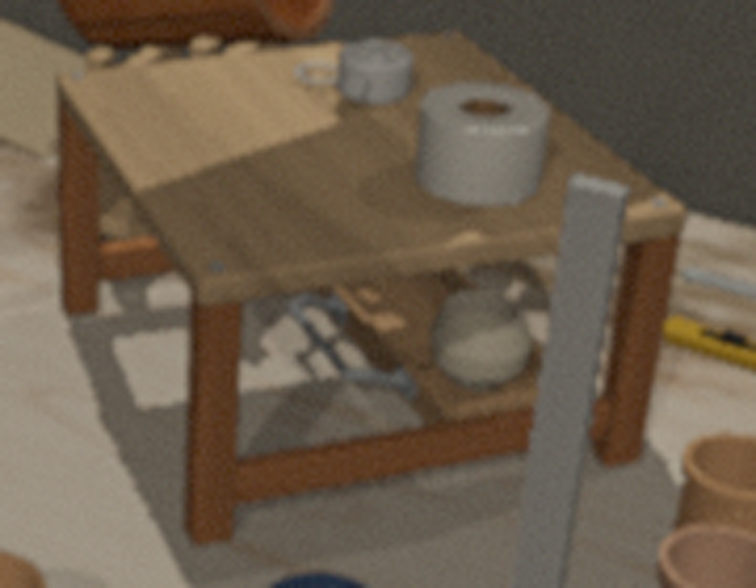

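The crop shows the wire handle under the rack: bar from about crop (298,305) to (345,375), near arm going on to (410,385), with the tray and round pot behind it.

```bash
python3 - <<'E'
from h import *
import pickle
from scipy.spatial.transform import Rotation as Ro
np.set_printoptions(precision=3,suppress=True)
s=pickle.load(open("side.pkl","rb"));t=pickle.load(open("top.pkl","rb"))
f=lambda a:(a[0]/4.2+240,a[1]/4.2+140)
for nm,a,z in(("bar near end",(345,378),.022),("bar far end",(298,308),.022),("arm at wall",(410,386),.022),("far arm wall",(342,300),.022),("front leg foot near",(210,540),0),("far leg foot",(80,312),0),("tray corner",(448,418),.022),("deckfront near low",(210,302),.14),("deckfront far low",(68,100),.14)):
    print(nm,plane(s,f(a),z))
print(tri(t,(316,243),s,(213,233)))
e=np.array([.513,.057,.028]);
q=sense()["orientation"];print(Ro.from_quat(q).as_matrix())
# desired: tool z = (0,sin48,-cos48), tool y along world x
for L in(45,50):
    L=np.radians(L);z=np.array([0,np.sin(L),-np.cos(L)])
    for sg in(1,-1):
        y=np.array([sg,0,0.]);M=np.c_[np.cross(y,z),y,z]
        rv=(Ro.from_matrix(M)*Ro.from_quat(q).inv()).as_rotvec();print(L,sg,rv,rv/.15)
w=capture("wrist");R=np.array(w["R"]);print(-R.T@np.array(w["t"]),R[2])
E
```

```text
bar near end [0.562 0.443 0.022]
bar far end [0.483 0.461 0.022]
arm at wall [0.585 0.471 0.022]
far arm wall [0.487 0.49  0.022]
front leg foot near [0.632 0.318 0.   ]
far leg foot [0.395 0.359 0.   ]
tray corner [0.621 0.471 0.022]
deckfront near low [0.631 0.314 0.14 ]
deckfront far low [0.388 0.355 0.14 ]
(array([0.515, 0.192, 0.059]), np.float64(0.0002419340005493343))
[[-0.955  0.296 -0.   ]
 [ 0.296  0.955 -0.001]
 [-0.    -0.001 -1.   ]]
0.7853981633974483 1 [ 0.676  0.496 -1.201] [ 4.505  3.309 -8.006]
0.7853981633974483 -1 [ 0.539 -0.729  1.763] [ 3.592 -4.861 11.75 ]
0.8726646259971648 1 [ 0.75   0.551 -1.184] [ 5.001  3.675 -7.896]
0.8726646259971648 -1 [ 0.598 -0.809  1.737] [ 3.983 -5.392 11.578]
[0.135 0.664 0.373] [ 0.257 -0.08  -0.963]
```

Everything is consistent: bar midpoint about (0.523, 0.452) yaw ~78–80°, 0.12 behind the deck edge; hook handle centre about (0.513, 0.063, 0.028) along +y. Moving.

```bash
python3 -m pendant '[{"slide":[0,0,0.9],"turn":[0,0,0],"grip":0},{"slide":[0,0,0.9],"turn":[0,0,0],"grip":0},{"slide":[0,0,0.9],"turn":[0,0,0],"grip":0},{"slide":[0,0,0.9],"turn":[0,0,0],"grip":0},{"slide":[0.47,-0.87,0.3],"turn":[0.24,0.18,-0.4],"grip":0},{"slide":[0.47,-0.87,0],"turn":[0.48,0.35,-0.8],"grip":0},{"slide":[0.47,-0.87,0],"turn":[0.48,0.35,-0.8],"grip":0},{"slide":[0.47,-0.87,0],"turn":[0.48,0.35,-0.8],"grip":0},{"slide":[0.47,-0.87,0],"turn":[0.48,0.35,-0.8],"grip":0},{"slide":[0.47,-0.87,0],"turn":[0.48,0.35,-0.8],"grip":0},{"slide":[0.47,-0.87,0],"turn":[0.48,0.35,-0.8],"grip":0},{"slide":[0.47,-0.87,0],"turn":[0.48,0.35,-0.8],"grip":0}]' 30
cat >> h.py <<'E'
from scipy.spatial.transform import Rotation as Ro
np.set_printoptions(precision=3,suppress=True)
def need(pos,lean,yaw=90,sg=1):
    "slide and turn, in full-scale units, to TCP pos with tool leaning back `lean` deg, heading yaw"
    s=sense();L=np.radians(lean);a=np.radians(yaw)
    h=np.array([np.cos(a),np.sin(a),0]);z=np.sin(L)*h-np.array([0,0,np.cos(L)])
    y=sg*np.array([h[1],-h[0],0]);M=np.c_[np.cross(y,z),y,z]
    print("slide",(np.array(pos)-s["ee_pos"])/.04,"turn",(Ro.from_matrix(M)*Ro.from_quat(s["orientation"]).inv()).as_rotvec()/.15,"t",round(s["time_s"],2),"F",s["wrist_force"],"w",s["grip_width"],"q",s["joint_pos"])
E
python3 -c "
from h import *
need([.513,.067,.12],48)"
```

```text
time_s: 1.65
ee_pos: [0.3511, 0.3648, 0.3875]
orientation: [0.55, 0.772, 0.227, -0.224]
wrist_force: [-0.2, -0.4, -0.1]
grip_width: 0.0852
finger_force: 0.0
slide [ 4.048 -7.445 -6.687] turn [ 1.194  0.874 -1.906] t 1.65 F [-0.183 -0.364 -0.06 ] w 0.08515953136525033 q [-0.997 -0.125  0.406  2.047 -0.642  1.014  0.038]
```

```bash
python3 -m pendant '[{"slide":[0.45,-0.83,-0.3],"turn":[0.4,0.29,-0.64],"grip":0},{"slide":[0.45,-0.83,-0.3],"turn":[0.4,0.29,-0.64],"grip":0},{"slide":[0.45,-0.83,-0.3],"turn":[0.4,0.29,-0.64],"grip":0},{"slide":[0.45,-0.83,-0.3],"turn":[0,0,0],"grip":0},{"slide":[0.45,-0.83,-1],"turn":[0,0,0],"grip":0},{"slide":[0.45,-0.83,-1],"turn":[0,0,0],"grip":0},{"slide":[0.45,-0.83,-1],"turn":[0,0,0],"grip":0},{"slide":[0.45,-0.83,-1],"turn":[0,0,0],"grip":0},{"slide":[0.45,-0.83,-1],"turn":[0,0,0],"grip":0},{"slide":[0,0,0],"turn":[0,0,0],"grip":0}]'
python3 - <<'E'
from h import *
import pickle
need([.513,.067,.12],48)
w=capture("wrist");pickle.dump(w,open("w1.pkl","wb"));cv2.imwrite("pics/w1.png",w["img"])
print(proj(w,[[.513,.005,.018],[.513,.063,.028],[.515,.19,.055]]))
E
```

```text
time_s: 2.9
ee_pos: [0.485, 0.1198, 0.2023]
orientation: [0.65, 0.649, 0.28, -0.278]
wrist_force: [0.5, 0.4, -0.0]
grip_width: 0.0858
finger_force: 0.0
slide [ 0.699 -1.319 -2.057] turn [0.178 0.005 0.014] t 2.9 F [ 0.484  0.439 -0.014] w 0.08581765601213362 q [-0.101  0.328  0.269  2.124 -1.009  1.152  0.814]
[[319.044 531.981]
 [315.434 430.097]
 [312.372 256.686]]
```

View pics/w1.png

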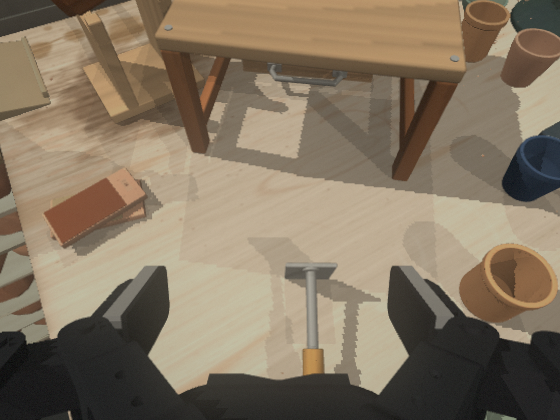

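The wrist view shows the deck front edge (165,45)–(465,72), the bar (271,70)–(341,79) below it, the blade top (286–336, 268) and shank at column 311. Joint 5 is near its limit, so I'll watch that.

```bash
python3 -m pendant '[{"slide":[0.2,-0.35,-0.4],"turn":[0.1,0,0],"grip":0},{"slide":[0.2,-0.35,-0.4],"turn":[0.1,0,0],"grip":0},{"slide":[0.2,-0.35,-0.4],"turn":[0,0,0],"grip":0},{"slide":[0.1,-0.27,-0.4],"turn":[0,0,0],"grip":0},{"slide":[0,0,0],"turn":[0,0,0],"grip":0}]'
python3 - <<'E'
from h import *
import pickle
need([.513,.067,.12],48)
s=pickle.load(open("side.pkl","rb"));w=pickle.load(open("w1.pkl","rb"))
f=lambda a:(a[0]/4.2+240,a[1]/4.2+140)
print("bar",tri(w,(339,80),s,f((345,376))),tri(w,(272,72),s,f((298,306))))
for u in((341,79),(271,71)):print(plane(w,u,.022))
print("blade",plane(w,(286,266),.058),plane(w,(335,266),.058))
print("deck low edge",plane(w,(166,46),.14),plane(w,(464,76),.14))
E
```

```text
time_s: 3.58
ee_pos: [0.5121, 0.0709, 0.1403]
orientation: [0.643, 0.647, 0.289, -0.288]
wrist_force: [1.4, 0.3, -0.4]
grip_width: 0.0854
finger_force: 0.0
slide [ 0.022 -0.098 -0.507] turn [-0.026  0.023 -0.031] t 3.58 F [ 1.436  0.261 -0.404] w 0.0853573909251443 q [ 0.093  0.495  0.162  2.058 -1.01   1.152  0.958]
bar (array([0.564, 0.444, 0.027]), np.float64(0.005132919200913997)) (array([0.478, 0.466, 0.022]), np.float64(0.0044516584381763345))
[0.568 0.455 0.022]
[0.476 0.471 0.022]
blade [0.492 0.18  0.058] [0.533 0.18  0.058]
deck low edge [0.386 0.356 0.14 ] [0.641 0.316 0.14 ]
```

```bash
python3 -m pendant '[{"slide":[0.02,-0.17,-0.7],"turn":[0,0,0],"grip":0},{"slide":[0,0,-0.7],"turn":[0,0,0],"grip":0},{"slide":[0,0,-0.7],"turn":[0,0,0],"grip":0},{"slide":[0,0,-0.6],"turn":[0,0,0],"grip":0},{"slide":[0,0,-0.3],"turn":[0,0,0],"grip":0},{"slide":[0,0,0],"turn":[0,0,0],"grip":0}]'
python3 - <<'E'
from h import *
need([.513,.064,.017],48)
E
```

```text
time_s: 4.32
ee_pos: [0.5131, 0.0642, 0.021]
orientation: [0.643, 0.647, 0.29, -0.288]
wrist_force: [-0.3, -0.4, 0.3]
grip_width: 0.0854
finger_force: 0.0
slide [-0.002 -0.005 -0.1  ] turn [-0.03   0.028 -0.031] t 4.33 F [-0.263 -0.438  0.253] w 0.08538287061785894 q [ 0.305  0.707 -0.087  2.05  -1.01   0.944  1.09 ]
```

```bash
python3 -m pendant '[{"slide":[0,0,-0.1],"turn":[0,0,0],"grip":0.5},{"slide":[0,0,0],"turn":[0,0,0],"grip":1},{"slide":[0,0,0],"turn":[0,0,0],"grip":1},{"slide":[0,0,0],"turn":[0,0,0],"grip":1},{"slide":[0,0,0],"turn":[0,0,0],"grip":1},{"slide":[0,0,0],"turn":[0,0,0],"grip":1},{"slide":[0,0,0],"turn":[0,0,0],"grip":1}]' 80
python3 - <<'E'
from h import *
need([.513,.064,.05],48)
E
```

```text
time_s: 5.2
ee_pos: [0.5135, 0.0638, 0.0171]
orientation: [0.643, 0.647, 0.29, -0.288]
wrist_force: [0.1, -1.6, 6.0]
grip_width: 0.0191
finger_force: 77.9
slide [-0.013  0.005  0.822] turn [-0.03   0.035 -0.028] t 5.2 F [ 0.129 -1.605  6.039] w 0.019055877283126483 q [ 0.311  0.715 -0.093  2.048 -1.011  0.937  1.094]
```

```bash
python3 -m pendant '[{"slide":[0,0,0.5],"turn":[0,0,0],"grip":1},{"slide":[0,0.2,0.5],"turn":[0,0,-0.1],"grip":1},{"slide":[-0.03,0.5,0],"turn":[0,0,-0.25],"grip":1},{"slide":[-0.03,0.6,0],"turn":[0,0,-0.25],"grip":1},{"slide":[-0.03,0.6,0],"turn":[0,0,-0.25],"grip":1},{"slide":[-0.03,0.6,0],"turn":[0,0,-0.25],"grip":1},{"slide":[0,0,0],"turn":[0,0,0],"grip":1}]'
python3 - <<'E'
from h import *
import pickle
need([.504,.352,.055],48,80.5)
s=capture("side");pickle.dump(s,open("s2.pkl","wb"));cv2.imwrite("pics/s2.png",cv2.resize(s["img"][140:300,150:400],None,fx=3.2,fy=3.2))
w=capture("wrist");pickle.dump(w,open("w2.pkl","wb"));cv2.imwrite("pics/w2.png",w["img"])
E
```

```text
time_s: 6.08
ee_pos: [0.5073, 0.165, 0.0571]
orientation: [0.694, 0.592, 0.313, -0.264]
wrist_force: [0.6, -0.2, -1.6]
grip_width: 0.019
finger_force: 78.2
slide [-0.083  4.675 -0.051] turn [-0.034  0.03  -0.039] t 6.08 F [ 0.58  -0.192 -1.645] w 0.018993130343621347 q [ 0.6    0.674 -0.667  2.186 -1.013  0.528  0.833]
```

View pics/w2.png

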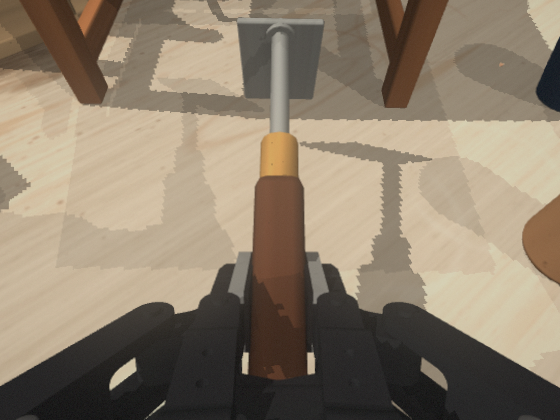

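The wrist picture shows the hook straight in the fingers, blade lower edge at (246–314, 98), upper edge at row 21.

```bash
python3 - <<'E'
from h import *
import pickle
w=pickle.load(open("w2.pkl","rb"));s=sense();h=np.array([np.cos(np.radians(80.5)),np.sin(np.radians(80.5)),0])
B=s["ee_pos"]+.128*h+[0,0,-.017]
print("pred",B,proj(w,[B]))
a,b=ray(w,(246,98)),ray(w,(314,98))
# depth from known width 44 mm
d=ray(w,(280,98));k=.044/np.linalg.norm(b[1]-a[1]);print("from width",d[0]+k*d[1])
v=s["ee_pos"];print("at pred z",plane(w,(280,98),B[2]))
E
python3 -m pendant '[{"slide":[0,0.6,0],"turn":[0,0,0],"grip":1},{"slide":[0,0.6,0],"turn":[0,0,0],"grip":1},{"slide":[0,0.6,0],"turn":[0,0,0],"grip":1},{"slide":[0,0.5,0],"turn":[0,0,0],"grip":1},{"slide":[0,0.3,0],"turn":[0,0,0],"grip":1},{"slide":[0,0,0],"turn":[0,0,0],"grip":1}]'
python3 - <<'E'
from h import *
need([.504,.352,.055],48,80.5)
E
```

```text
pred [0.53  0.289 0.04 ] [[279.796  97.931]]
from width [0.53  0.289 0.04 ]
at pred z [0.53  0.289 0.04 ]
time_s: 6.92
ee_pos: [0.5084, 0.2679, 0.0566]
orientation: [0.694, 0.593, 0.312, -0.263]
wrist_force: [-0.3, -0.4, -1.5]
grip_width: 0.0184
finger_force: 78.3
slide [-0.11   2.101 -0.039] turn [-0.021  0.035 -0.039] t 6.92 F [-0.288 -0.378 -1.49 ] w 0.018398460597700686 q [ 0.556  0.766 -0.893  2.191 -1.01   0.278  0.707]
```

Blade prediction matches exactly. Joints 5 and 6 approach limits at this heading, so I'll turn the heading back to ~87° and lean to 45°.

```bash
python3 - <<'E'
from h import *
need([.514,.29,.060],45,87)
E
python3 -m pendant '[{"slide":[0.07,0.1,0.03],"turn":[-0.15,0,0.37],"grip":1},{"slide":[0.07,0.2,0.03],"turn":[-0.15,0,0.37],"grip":1},{"slide":[0,0.2,0],"turn":[0,0,0],"grip":1},{"slide":[0,0,0],"turn":[0,0,0],"grip":1}]'
python3 - <<'E'
from h import *
need([.518,.346,.060],45,87)
E
```

```text
slide [0.14  0.551 0.086] turn [-0.37   0.071  0.716] t 6.92 F [-0.288 -0.378 -1.49 ] w 0.018398460597700686 q [ 0.556  0.766 -0.893  2.191 -1.01   0.278  0.707]
time_s: 7.42
ee_pos: [0.5135, 0.2879, 0.059]
orientation: [0.666, 0.637, 0.284, -0.265]
wrist_force: [0.9, 0.1, -1.8]
grip_width: 0.0185
finger_force: 78.2
slide [0.113 1.452 0.024] turn [-0.076  0.065 -0.018] t 7.42 F [ 0.883  0.111 -1.804] w 0.018521431284909087 q [ 0.397  0.703 -0.758  2.122 -0.905  0.396  0.608]
```

```bash
python3 -m pendant '[{"slide":[0.05,0.4,0.02],"turn":[0,0,0],"grip":1},{"slide":[0.05,0.4,0],"turn":[0,0,0],"grip":1},{"slide":[0,0.4,0],"turn":[0,0,0],"grip":1},{"slide":[0,0.2,0],"turn":[0,0,0],"grip":1},{"slide":[0,0,0],"turn":[0,0,0],"grip":1}]'
python3 - <<'E'
from h import *
import pickle
need([.518,.346,.060],45,87)
s=capture("side");pickle.dump(s,open("s3.pkl","wb"));cv2.imwrite("pics/s3.png",cv2.resize(s["img"][130:280,210:420],None,fx=3.8,fy=3.8,interpolation=cv2.INTER_CUBIC))
h=np.array([np.cos(np.radians(87)),np.sin(np.radians(87)),0]);B=sense()["ee_pos"]+.1269*h+[0,0,-.0237]
print(B,(proj(s,[B])-[210,130])*3.8)
E
```

```text
time_s: 8.05
ee_pos: [0.5176, 0.3445, 0.06]
orientation: [0.666, 0.637, 0.284, -0.265]
wrist_force: [0.6, -0.1, -1.9]
grip_width: 0.0191
finger_force: 78.2
slide [ 0.009  0.036 -0.001] turn [-0.077  0.067 -0.027] t 8.05 F [ 0.605 -0.108 -1.924] w 0.019052897531864274 q [ 0.305  0.724 -0.785  2.093 -0.928  0.326  0.555]
[0.525 0.471 0.036] [[431.158 322.977]]
```

View pics/s3.png

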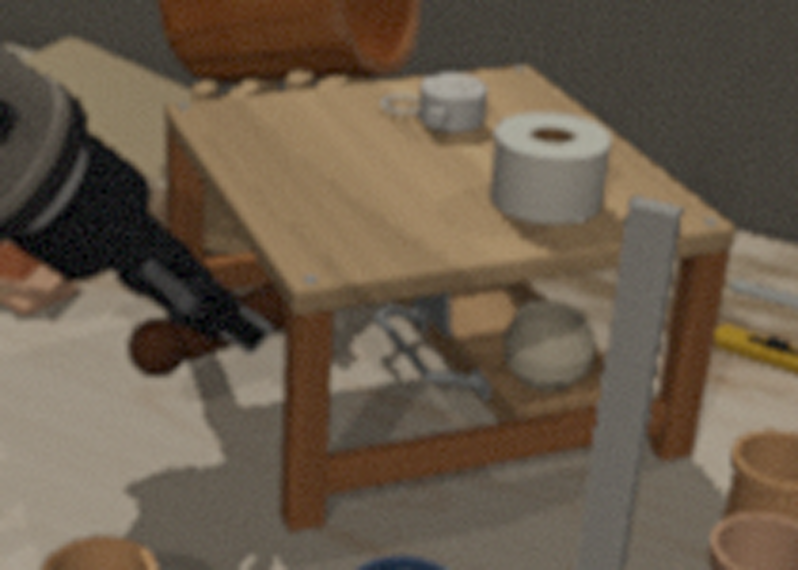

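The side crop shows the blade (grey, about 431,320) just behind the bar (378,310)–(425,378), clear of the deck. Lowering.

```bash
python3 -m pendant '[{"slide":[0,0.04,-0.25],"turn":[0,0,0],"grip":1},{"slide":[0,0,-0.25],"turn":[0,0,0],"grip":1},{"slide":[0,0,-0.18],"turn":[0,0,0],"grip":1},{"slide":[0,0,0],"turn":[0,0,0],"grip":1},{"slide":[0,0,0],"turn":[0,0,0],"grip":1}]'
python3 - <<'E'
from h import *
import pickle
need([.514,.286,.034],45,87)
s=capture("side");cv2.imwrite("pics/s4.png",cv2.resize(s["img"][170:260,270:390],None,fx=6,fy=6,interpolation=cv2.INTER_CUBIC))
h=np.array([np.cos(np.radians(87)),np.sin(np.radians(87)),0]);B=sense()["ee_pos"]+.1269*h+[0,0,-.0237]
print(B,(proj(s,[B])-[270,170])*6)
E
```

```text
time_s: 8.72
ee_pos: [0.5181, 0.3454, 0.0329]
orientation: [0.666, 0.637, 0.284, -0.264]
wrist_force: [-0.5, 0.0, -1.8]
grip_width: 0.019
finger_force: 78.2
slide [-0.103 -1.485  0.027] turn [-0.077  0.067 -0.019] t 8.72 F [-0.474  0.033 -1.832] w 0.0190408699653558 q [ 0.315  0.792 -0.8    2.092 -0.929  0.274  0.6  ]
[0.525 0.472 0.009] [[319.861 325.857]]
```

View pics/s4.png

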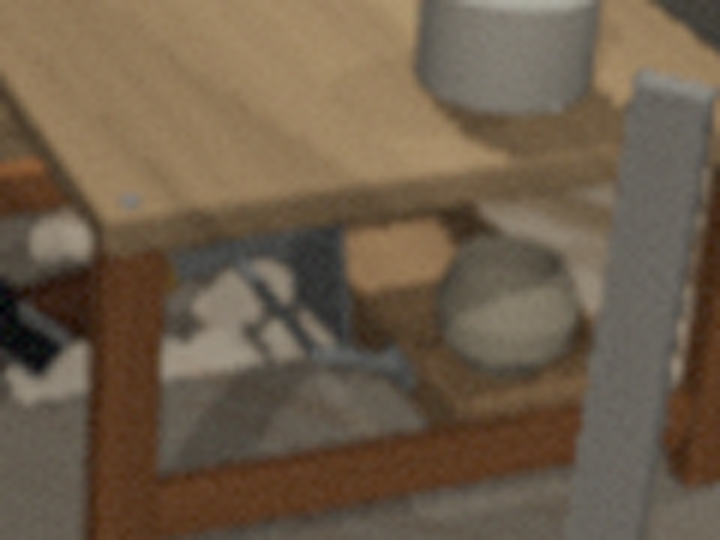

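Blade is down behind the bar (blade bottom ~(335,340), bar (240,265)–(310,350)), no contact force. Pulling gently.

```bash
python3 -m pendant '[{"slide":[0,-0.1,0],"turn":[0,0,0],"grip":1},{"slide":[-0.03,-0.2,0],"turn":[0,0,0],"grip":1},{"slide":[-0.05,-0.3,0],"turn":[0,0,0],"grip":1},{"slide":[-0.06,-0.4,0],"turn":[0,0,0],"grip":1},{"slide":[-0.07,-0.4,0],"turn":[0,0,0],"grip":1},{"slide":[-0.07,-0.4,0],"turn":[0,0,0],"grip":1},{"slide":[-0.07,-0.4,0],"turn":[0,0,0],"grip":1},{"slide":[-0.07,-0.4,0],"turn":[0,0,0],"grip":1},{"slide":[-0.07,-0.4,0],"turn":[0,0,0],"grip":1},{"slide":[-0.06,-0.3,0],"turn":[0,0,0],"grip":1},{"slide":[-0.03,-0.15,0],"turn":[0,0,0],"grip":1}]'
python3 - <<'E'
from h import *
need([.471,.0545,.033],45,87)
t=capture("top");cv2.imwrite("pics/t5.png",cv2.resize(t["img"][120:320,120:420],None,fx=2.6,fy=2.6))
E
```

```text
time_s: 10.15
ee_pos: [0.4949, 0.2066, 0.0329]
orientation: [0.667, 0.637, 0.284, -0.264]
wrist_force: [0.3, 2.4, -0.5]
grip_width: 0.0189
finger_force: 78.4
slide [-0.597 -3.802  0.004] turn [-0.074  0.068 -0.016] t 10.15 F [ 0.338  2.439 -0.544] w 0.018911462554904324 q [ 0.549  0.737 -0.739  2.165 -0.838  0.442  0.703]
```

View pics/t5.png

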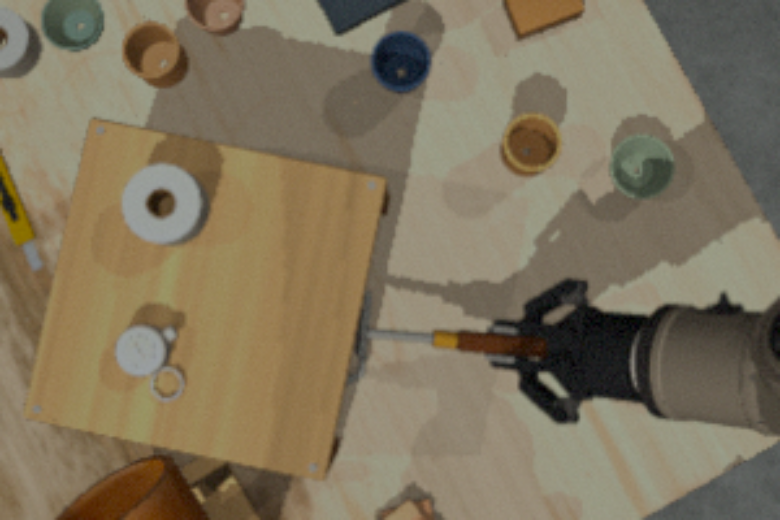

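The handle is just emerging at (365,330) with 2.4 N of pull; continuing.

```bash
python3 -m pendant '[{"slide":[-0.03,-0.2,0],"turn":[0,0,0],"grip":1},{"slide":[-0.05,-0.35,0],"turn":[0,0,0],"grip":1},{"slide":[-0.07,-0.4,0],"turn":[0,0,0],"grip":1},{"slide":[-0.07,-0.4,0],"turn":[0,0,0],"grip":1},{"slide":[-0.07,-0.4,0],"turn":[0,0,0],"grip":1},{"slide":[-0.07,-0.4,0],"turn":[0,0,0],"grip":1},{"slide":[-0.07,-0.4,0],"turn":[0,0,0],"grip":1},{"slide":[-0.07,-0.4,0],"turn":[0,0,0],"grip":1},{"slide":[-0.06,-0.4,0],"turn":[0,0,0],"grip":1},{"slide":[-0.05,-0.3,0],"turn":[0,0,0],"grip":1},{"slide":[-0.03,-0.15,0],"turn":[0,0,0],"grip":1},{"slide":[0,0,0],"turn":[0,0,0],"grip":1}]'
python3 - <<'E'
from h import *
import pickle
need([.471,.0545,.033],45,87)
t=capture("top");pickle.dump(t,open("t6.pkl","wb"));cv2.imwrite("pics/t6.png",cv2.resize(t["img"][150:310,220:440],None,fx=3.6,fy=3.6,interpolation=cv2.INTER_CUBIC))
E
```

```text
time_s: 11.7
ee_pos: [0.4693, 0.0549, 0.0327]
orientation: [0.667, 0.637, 0.284, -0.264]
wrist_force: [-0.3, 0.3, -0.9]
grip_width: 0.0196
finger_force: 78.4
slide [ 0.042 -0.011  0.006] turn [-0.073  0.068 -0.016] t 11.7 F [-0.312  0.25  -0.949] w 0.0195951285389707 q [ 0.758  0.698 -0.604  2.149 -0.687  0.674  0.799]
```

View pics/t6.png

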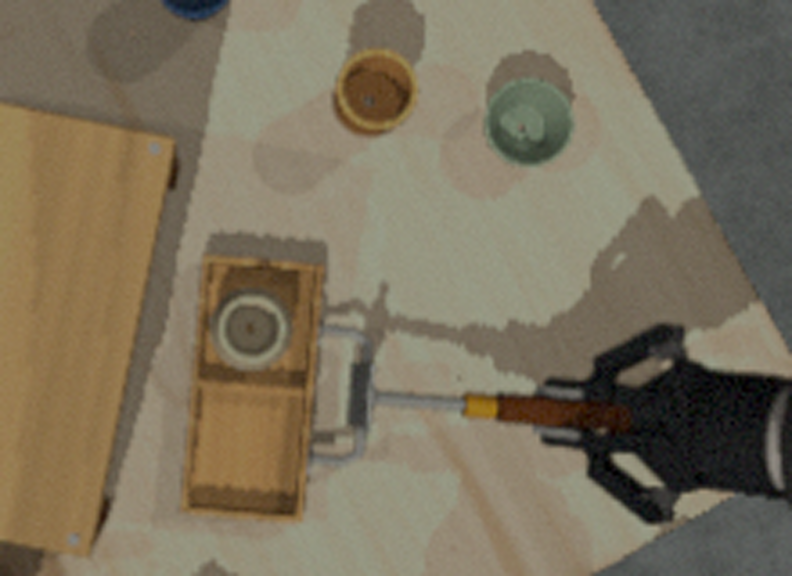

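The tray is wholly out, corners at crop (203,257), (325,265), (301,520), (182,510), round pot upright at (250,330). Now lift the hook out and carry it back.

```bash
python3 - <<'E'
from h import *
import pickle
t=pickle.load(open("t6.pkl","rb"));g=lambda a:(a[0]/3.6+220,a[1]/3.6+150)
P=np.array([plane(t,g(a),.022) for a in((203,257),(325,265),(301,520),(182,510))]);print(P)
c=P.mean(0);x=(P[0]+P[3]-P[1]-P[2]);x/=np.linalg.norm(x);y=np.cross([0,0,1],x);e=np.array([.5135,.336])
hr=np.array([.16,.987]);print("c",c,"x",x,"rack x",(c[:2]-e)@hr,"pocket",c+.044*y,"back corners",(P[[0,3]][:,:2]-e)@hr)
E
python3 -m pendant '[{"slide":[0,0.12,0.1],"turn":[0,0,0],"grip":1},{"slide":[0,0,0.4],"turn":[0,0,0],"grip":1},{"slide":[0,0,0.5],"turn":[0,0,0],"grip":1},{"slide":[0,0,0.3],"turn":[0,0,0],"grip":1},{"slide":[0,0,0],"turn":[0,0,0],"grip":1},{"slide":[0.2,-0.4,0],"turn":[0.17,0,0],"grip":1},{"slide":[0.3,-0.5,0],"turn":[0.17,0,0],"grip":1},{"slide":[0.3,-0.5,0],"turn":[0,0,0],"grip":1},{"slide":[0,0,0],"turn":[0,0,0],"grip":1}]'
python3 - <<'E'
from h import *
need([.501,.002,.019],48,87)
t=capture("top");cv2.imwrite("pics/t7.png",t["img"][150:310,220:460])
E
```

```text
[[0.567 0.289 0.022]
 [0.563 0.203 0.022]
 [0.387 0.216 0.022]
 [0.392 0.298 0.022]]
c [0.477 0.251 0.022] x [0.046 0.999 0.   ] rack x -0.08926327470616355 pocket [0.433 0.253 0.022] back corners [-0.038 -0.057]
time_s: 12.88
ee_pos: [0.502, 0.0028, 0.0841]
orientation: [0.66, 0.629, 0.301, -0.281]
wrist_force: [-1.3, 0.6, -2.1]
grip_width: 0.0189
finger_force: 78.5
slide [-0.026 -0.02  -1.628] turn [-0.065  0.05  -0.003] t 12.88 F [-1.264  0.635 -2.063] w 0.018858458275428286 q [ 0.808  0.661 -0.565  2.025 -0.639  0.886  0.754]
```

```bash
python3 -m pendant '[{"slide":[0,0,-0.5],"turn":[0,0,0],"grip":1},{"slide":[0,0,-0.5],"turn":[0,0,0],"grip":1},{"slide":[0,0,-0.35],"turn":[0,0,0],"grip":1},{"slide":[0,0,-0.2],"turn":[0,0,0],"grip":1},{"slide":[0,0,-0.1],"turn":[0,0,0],"grip":1},{"slide":[0,0,0],"turn":[0,0,0],"grip":1},{"slide":[0,0,0],"turn":[0,0,0],"grip":0.6},{"slide":[0,0,0],"turn":[0,0,0],"grip":0},{"slide":[0,0,0],"turn":[0,0,0],"grip":0},{"slide":[0,0,0],"turn":[0,0,0],"grip":0},{"slide":[0,0,0],"turn":[0,0,0],"grip":0}]'
python3 - <<'E'
from h import *
import pickle
s0=sense();z=Ro.from_quat(s0["orientation"]).as_matrix()[:,2];print("withdraw dir",-z)
need(s0["ee_pos"]-.1*z,48,87)
s=pickle.load(open("side.pkl","rb"))
E
```

```text
time_s: 14.3
ee_pos: [0.5013, 0.0042, 0.0189]
orientation: [0.659, 0.629, 0.3, -0.281]
wrist_force: [-0.1, 0.3, -0.3]
grip_width: 0.0852
finger_force: 0.0
withdraw dir [-0.042 -0.749  0.661]
slide [-0.105 -1.872  1.653] turn [-0.067  0.05  -0.017] t 14.3 F [-0.119  0.322 -0.268] w 0.08520526525843831 q [ 0.795  0.783 -0.55   2.025 -0.628  0.788  0.819]
```

```bash
python3 -m pendant '[{"slide":[0,0,0.6],"turn":[0,0,0],"grip":0},{"slide":[0,0,1],"turn":[0,0,0],"grip":0},{"slide":[0,0,1],"turn":[0,0,0],"grip":0},{"slide":[0.3,0.2,0.8],"turn":[-0.5,0.05,0],"grip":0},{"slide":[0.5,0.4,0.2],"turn":[-0.8,0.05,0],"grip":0},{"slide":[0.6,0.6,0],"turn":[-0.8,0.05,0],"grip":0},{"slide":[0.6,0.6,0],"turn":[-0.8,0.05,0],"grip":0},{"slide":[0.6,0.6,0],"turn":[-0.8,0.05,0],"grip":0},{"slide":[0.6,0.6,0],"turn":[-0.8,0.05,0],"grip":0},{"slide":[0.6,0.6,0],"turn":[-0.8,0.05,0],"grip":0},{"slide":[0.5,0.5,0],"turn":[-0.3,0.05,0],"grip":0},{"slide":[0,0,0],"turn":[0,0,0],"grip":0}]'
python3 - <<'E'
from h import *
import pickle
t=pickle.load(open("t6.pkl","rb"));g=lambda a:(a[0]/3.6+220,a[1]/3.6+150)
print("pot rim",plane(t,g((376,90)),.06),"bowl",plane(t,g((530,120)),.03))
need([.682,.176,.15],0,90)
for n in("wrist","top"):
    w=capture(n);pickle.dump(w,open(n+"8.pkl","wb"));cv2.imwrite(f"pics/{n}8.png",w["img"])
a=pickle.load(open("wrist8.pkl","rb"))["img"];b=pickle.load(open("top8.pkl","rb"))["img"]
cv2.imwrite("pics/m8.png",np.hstack([cv2.resize(a,(400,300)),cv2.resize(b[130:310,210:450],(400,300))]))
E
```

```text
time_s: 15.8
ee_pos: [0.6733, 0.1723, 0.1623]
orientation: [0.723, 0.691, -0.002, -0.007]
wrist_force: [0.1, -0.3, -1.1]
grip_width: 0.0855
finger_force: 0.0
pot rim [0.681 0.174 0.06 ] bowl [0.668 0.063 0.03 ]
slide [ 0.217  0.093 -0.308] turn [-0.047 -0.078  0.308] t 15.8 F [ 0.129 -0.336 -1.102] w 0.08550015282557255 q [-0.155  0.537 -0.259  1.595  0.14   1.037 -0.497]
```

View pics/m8.png

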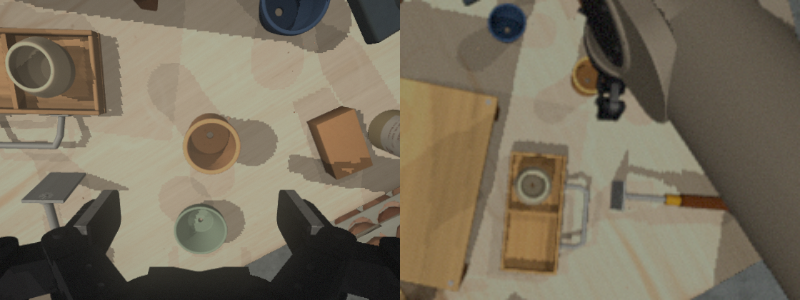

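Left (wrist): pot rim at about (211,145)/(400x300), bowl (201,230). Right (top): the tray clear of the rack, hook lying clear to its right. Checking the pot rim in the wrist view against the top view.

```bash
python3 - <<'E'
from h import *
import pickle
w=pickle.load(open("wrist8.pkl","rb"));t=pickle.load(open("t6.pkl","rb"));g=lambda a:(a[0]/3.6+220,a[1]/3.6+150)
h=cv2.cvtColor(w["img"],cv2.COLOR_BGR2HSV);m=cv2.inRange(h,(5,90,60),(22,255,255));m[:150]=0;m[260:]=0;m[:,:240]=0;m[:,350:]=0
cn=max(cv2.findContours(m,0,2)[0],key=cv2.contourArea);e=cv2.minEnclosingCircle(cn);print(e,cv2.boundingRect(cn))
print(plane(w,e[0],.06),tri(w,e[0],t,g((376,90))))
need([.681,.175,.024],0,90)
E
```

```text
((295.47552490234375, 200.8306121826172), 42.49342727661133) (256, 159, 81, 85)
[0.684 0.177 0.06 ] (array([0.685, 0.172, 0.039]), np.float64(0.000193097759293749))
slide [ 0.204  0.168 -3.458] turn [-0.042 -0.08   0.336] t 15.9 F [-0.437 -1.042  0.587] w 0.08528398779452388 q [-0.151  0.535 -0.258  1.598  0.139  1.037 -0.496]
```

```bash
python3 -m pendant '[{"slide":[0.13,0.08,0],"turn":[-0.02,-0.04,0.17],"grip":0},{"slide":[0.12,0.08,-0.2],"turn":[-0.02,-0.04,0.17],"grip":0},{"slide":[0,0,-0.7],"turn":[0,0,0],"grip":0},{"slide":[0,0,-0.8],"turn":[0,0,0],"grip":0},{"slide":[0,0,-0.8],"turn":[0,0,0],"grip":0},{"slide":[0,0,-0.6],"turn":[0,0,0],"grip":0},{"slide":[0,0,-0.3],"turn":[0,0,0],"grip":0},{"slide":[0,0,0],"turn":[0,0,0],"grip":0}]'
python3 - <<'E'
from h import *
need([.683,.175,.024],0,90)
E
```

```text
time_s: 16.9
ee_pos: [0.683, 0.1742, 0.0262]
orientation: [0.707, 0.707, 0.0, -0.0]
wrist_force: [-0.2, -0.4, 0.0]
grip_width: 0.0849
finger_force: 0.0
slide [ 0.001  0.019 -0.054] turn [-0.002 -0.001 -0.001] t 16.9 F [-0.242 -0.373  0.03 ] w 0.0849079346917574 q [-0.175  0.697 -0.238  1.653  0.209  0.816 -0.503]
```

Close at moderate force, then lift.

```bash
python3 -m pendant '[{"slide":[0,0,-0.05],"turn":[0,0,0],"grip":0.5},{"slide":[0,0,0],"turn":[0,0,0],"grip":1},{"slide":[0,0,0],"turn":[0,0,0],"grip":1},{"slide":[0,0,0],"turn":[0,0,0],"grip":1},{"slide":[0,0,0],"turn":[0,0,0],"grip":1},{"slide":[0,0,0.4],"turn":[0,0,0],"grip":1},{"slide":[0,0,0.8],"turn":[0,0,0],"grip":1},{"slide":[0,0,0.8],"turn":[0,0,0],"grip":1},{"slide":[0,0,0],"turn":[0,0,0],"grip":1}]' 30
python3 - <<'E'
from h import *
import pickle
need([.433,.253,.105],0,87)
w=capture("wrist");pickle.dump(w,open("w9.pkl","wb"))
t=capture("top");s=capture("side");pickle.dump(s,open("s9.pkl","wb"));p=[.683,.175,.14];u=proj(s,[p])[0].astype(int);print(u)
v=s["img"][max(0,u[1]-80):u[1]+90,max(0,u[0]-100):u[0]+100]
a=cv2.resize(w["img"],(400,300));cv2.imwrite("pics/m9.png",np.hstack([a,cv2.resize(v,(400,300))]))
E
```

```text
time_s: 18.02
ee_pos: [0.6849, 0.1751, 0.1088]
orientation: [0.707, 0.707, 0.003, 0.001]
wrist_force: [0.8, -0.7, -0.7]
grip_width: 0.0544
finger_force: 31.9
slide [-6.297  1.947 -0.095] turn [-0.012  0.038 -0.348] t 18.02 F [ 0.774 -0.656 -0.662] w 0.05444295052451415 q [-0.162  0.601 -0.256  1.615  0.179  0.942 -0.48 ]
[234 243]
```

View pics/m9.png

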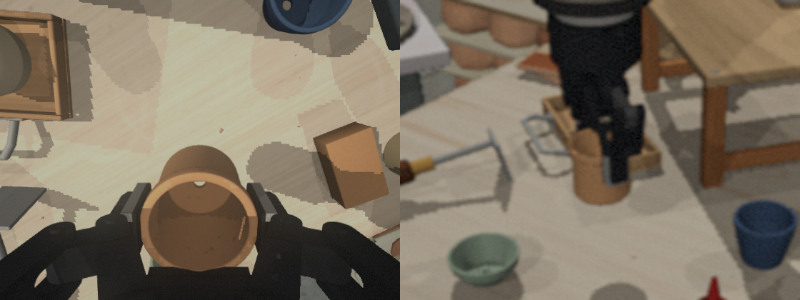

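The pot is held upright by its collar, rim centre at about (199,222) in the left half; bowl and hook undisturbed. Checking the pot's offset in the hand, then moving over the pocket.

```bash
python3 - <<'E'
from h import *
import pickle
w=pickle.load(open("w9.pkl","rb"));print(plane(w,(199*1.4,222*1.4),.143)-sense()["ee_pos"])
E
python3 -m pendant '[{"slide":[-0.3,0.1,0.4],"turn":[0,0,0],"grip":1},{"slide":[-0.6,0.2,0.1],"turn":[0,0,0],"grip":1},{"slide":[-0.7,0.2,0],"turn":[0,0,-0.09],"grip":1},{"slide":[-0.7,0.2,0],"turn":[0,0,-0.09],"grip":1},{"slide":[-0.7,0.2,0],"turn":[0,0,-0.09],"grip":1},{"slide":[-0.7,0.2,0],"turn":[0,0,-0.09],"grip":1},{"slide":[-0.7,0.2,0],"turn":[0,0,0],"grip":1},{"slide":[-0.7,0.2,0],"turn":[0,0,0],"grip":1},{"slide":[-0.6,0.2,0],"turn":[0,0,0],"grip":1},{"slide":[-0.4,0.15,0],"turn":[0,0,0],"grip":1},{"slide":[-0.2,0.1,0],"turn":[0,0,0],"grip":1},{"slide":[0,0,0],"turn":[0,0,0],"grip":1}]'
python3 - <<'E'
from h import *
import pickle
need([.433,.253,.105],0,87)
t=capture("top");w=capture("wrist");pickle.dump((t,w),open("tw10.pkl","wb"))
cv2.imwrite("pics/m10.png",np.hstack([cv2.resize(t["img"][200:320,230:390],(400,300)),cv2.resize(w["img"],(400,300))]))
E
```

```text
[0.002 0.003 0.038]
time_s: 19.68
ee_pos: [0.4312, 0.2528, 0.125]
orientation: [0.726, 0.688, 0.001, 0.0]
wrist_force: [-0.3, -0.5, -0.1]
grip_width: 0.0542
finger_force: 31.9
slide [ 0.044  0.004 -0.501] turn [-0.003  0.008  0.007] t 19.68 F [-0.277 -0.49  -0.074] w 0.05422727036136695 q [-0.366  0.294 -0.34   2.076  0.137  0.791 -0.842]
```

View pics/m10.png

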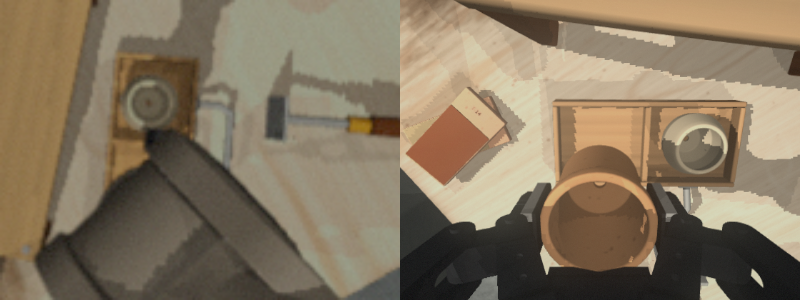

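The wrist picture (right half) shows the tray's back corners at (155,101) and (346,101), front right (335,186), the pot held before the empty pocket. That's my last viewed picture – in fact I've overrun the ten-view limit by two, so I'll work from numbers from here.

```bash
python3 - <<'E'
from h import *
import pickle
t,w=pickle.load(open("tw10.pkl","rb"))
bl,br,fr=[plane(w,(a*1.4,b*1.4),.022) for a,b in((155,101),(346,101),(335,186))]
print(bl,br,fr,np.linalg.norm(bl-br),np.linalg.norm(br-fr))
c=(bl+fr)/2;y=(bl-br)/np.linalg.norm(bl-br);print("c",c,"pocket",c+.044*y)
E
```

```text
[0.394 0.3   0.022] [0.569 0.29  0.022] [0.566 0.206 0.022] 0.17489925137794748 0.08403896755716307
c [0.48  0.253 0.022] pocket [0.436 0.255 0.022]
```

```bash
python3 -m pendant '[{"slide":[0.06,0,-0.3],"turn":[0,0,0],"grip":1},{"slide":[0,0,-0.6],"turn":[0,0,0],"grip":1},{"slide":[0,0,-0.6],"turn":[0,0,0],"grip":1},{"slide":[0,0,-0.4],"turn":[0,0,0],"grip":1},{"slide":[0,0,-0.25],"turn":[0,0,0],"grip":1},{"slide":[0,0,-0.15],"turn":[0,0,0],"grip":1},{"slide":[0,0,-0.05],"turn":[0,0,0],"grip":1},{"slide":[0,0,0],"turn":[0,0,0],"grip":1}]'
python3 - <<'E'
from h import *
need([.434,.252,.029],0,87)
E
```

```text
time_s: 20.78
ee_pos: [0.4339, 0.2527, 0.0312]
orientation: [0.726, 0.688, 0.001, 0.0]
wrist_force: [0.5, 0.0, 0.1]
grip_width: 0.0542
finger_force: 31.9
slide [ 0.003 -0.018 -0.055] turn [-0.005  0.009  0.011] t 20.77 F [0.499 0.002 0.06 ] w 0.054214322085014165 q [-0.41   0.448 -0.294  2.127  0.227  0.594 -0.92 ]
```

```bash
python3 -m pendant '[{"slide":[0,0,-0.05],"turn":[0,0,0],"grip":1},{"slide":[0,0,0],"turn":[0,0,0],"grip":1},{"slide":[0,0,0],"turn":[0,0,0],"grip":0.3},{"slide":[0,0,0],"turn":[0,0,0],"grip":0.22},{"slide":[0,0,0],"turn":[0,0,0],"grip":0.22},{"slide":[0,0,0],"turn":[0,0,0],"grip":0.22},{"slide":[0,0,0.2],"turn":[0,0,0],"grip":0.22},{"slide":[0,0,0.5],"turn":[0,0,0],"grip":0.22},{"slide":[0,0,1],"turn":[0,0,0],"grip":0.22},{"slide":[0,0,1],"turn":[0,0,0],"grip":0.22},{"slide":[0,-0.5,1],"turn":[0,0,0],"grip":0.22},{"slide":[0,-0.5,0],"turn":[0,0,0],"grip":0.22}]'
python3 - <<'E'
from h import *
import pickle
need([.434,.252,.029],0,87)
w=capture("wrist");s=capture("side");t=capture("top");pickle.dump((w,s,t),open("end.pkl","wb"))
h=cv2.cvtColor(w["img"],cv2.COLOR_BGR2HSV)
print("expected rim/foot px",proj(w,[[.435,.254,.065],[.435,.254,.005]]),"side",proj(s,[[.435,.254,.065],[.435,.254,.005]]))
g=cv2.medianBlur(cv2.cvtColor(w["img"],cv2.COLOR_BGR2GRAY),5)
c=cv2.HoughCircles(g,cv2.HOUGH_GRADIENT,1,40,param1=80,param2=28,minRadius=20,maxRadius=60)
for u in(c[0] if c is not None else []):print(u,plane(w,u[:2],.065))
E
```

```text
time_s: 22.28
ee_pos: [0.4349, 0.213, 0.1802]
orientation: [0.726, 0.688, 0.003, 0.001]
wrist_force: [0.1, -0.1, -1.2]
grip_width: 0.0666
finger_force: 0.0
slide [-0.023  0.974 -3.781] turn [-0.019  0.037  0.008] t 22.27 F [ 0.054 -0.105 -1.215] w 0.06655501672349617 q [-0.281  0.19  -0.342  2.063  0.082  0.895 -0.722]
expected rim/foot px [[273.836 146.009]
 [274.207 138.74 ]] side [[225.994 207.938]
 [227.154 229.537]]
[272.5 147.5  38.8] [0.434 0.253 0.065]
[380.5 137.5  34.9] [0.509 0.256 0.065]
[323.5 199.5  29.3] [0.469 0.214 0.065]
```

```bash
python3 - <<'E'
from h import *
import pickle
w,s,t=pickle.load(open("end.pkl","rb"))
a=plane(w,(272.5-38.8,147.5),.065);b=plane(w,(272.5+38.8,147.5),.065);print("rim dia",np.linalg.norm(a-b))
print("round pot rim",plane(w,(380.5,137.5),.051))
h=cv2.cvtColor(s["img"],cv2.COLOR_BGR2HSV)[190:245,200:256];m=cv2.inRange(h,(5,90,50),(20,255,255))
for r in range(0,55,5):
    x=np.where(m[r])[0];print(r+190,(x.min()+200,x.max()+200,len(x)) if len(x) else None)
E
```

```text
rim dia 0.05382828413101605
round pot rim [0.513 0.254 0.051]
190 (np.int64(250), np.int64(255), 6)
195 (np.int64(200), np.int64(255), 18)
200 (np.int64(200), np.int64(255), 29)
205 (np.int64(204), np.int64(255), 33)
210 (np.int64(212), np.int64(255), 26)
215 (np.int64(215), np.int64(239), 25)
220 (np.int64(206), np.int64(242), 37)
225 (np.int64(206), np.int64(236), 31)
230 (np.int64(211), np.int64(229), 19)
235 (np.int64(212), np.int64(253), 17)
240 (np.int64(215), np.int64(255), 15)
```

Rim diameter of 54 mm, centred as expected at z = 0.065, so the pot stands upright in the pocket. Handing in.

```bash
python3 -c "
from cell import *
print(close_job())"
```

```text
the job is handed in; nothing more can be done
None
```

The job is handed in at about 22 s of the 59 s allowed, with no verdict returned: by my last measurements the tray is out in front of the rack, the collared pot upright in its empty pocket and the hook lying clear, but I viewed 12 pictures where 10 were allowed.

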